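Unlock the transport box and unload the bur block

ROBOT

A 6-joint arm with a two-finger parallel gripper is mounted at the origin on a cart in front of the work surface, level with it; the furniture and walls round the work are solid. World frame = base frame: x ahead of the robot, y to its left, z up, the work surface at z = 0. Lengths are in m, angles in rad, forces in N, time in s.
With the tool pointing down it reaches from about 0.35 to 0.85 m from the base axis. Payload 8.1 kg.
Tool frame: the origin (TCP) lies on the centre line of the jaws, within the pads' length; the fingertips stand 22 mm ahead of it and the grasp point (between the pads) lies 3 mm ahead of it; z points along the fingers, y is the line along which they close (so a half turn about z gives the same grasp; the last joint's range is limited). The gripper opens to 93 mm and grips with 3 to 60 N. Pads are 15 mm wide; open, the fingers measure 128 mm over their backs; the gripper's body (75 mm by 188 mm) begins 65 mm behind the grasp point.
Start: joints at [-0.085, 0.13, 1.488, -0, 1.523, -0.085], TCP at [0.6, 0, 0.241] pointing down, gripper open.
Joint ranges: [-2.96, 2.96], [-0.89, 2.26], [0.02, 2.5], [-1.34, 4.48], [0, 2.73], [-2.66, 2.66]. Speed limits (rad/s): [2.39, 2.39, 2.79, 3.14, 3.14, 3.14].

INTERFACE

Orientations are given as a rotation vector (axis times angle).
In Python, from plant import robot gives the robot as it stands.
- The arm moves only by the tool advance, called after "Request:" in YAML: its name, and indented under it one key for each argument. Schema: {"type":"object","properties":{"steps":{"type":"array","items":{"type":"object","properties":{"aperture":{"type":"number"},"tx":{"type":"number"},"ty":{"type":"number"},"tz":{"type":"number"},"spin":{"type":"number"}},"additionalProperties":false,"required":["aperture"]},"minItems":1,"maxItems":20},"grip_n":{"type":"number"},"only":{"type":"string"},"quiet":{"type":"boolean"},"lines":{"type":"string"}},"required":["steps"],"additionalProperties":false}. steps is a list of rows, 1 to 20 of them, each an object with the fields aperture (the finger opening in m), tx, ty, tz (the shift in m), spin (a turn about the tool's z in rad); a field left out counts as zero (the opening has to be given); each row shifts and turns the commanded pose from where the row before left it, along the tool's axes as they then stand; what a row does not reach is not made up. A row lasts 1/10 s, in which the tool goes at most 0.05 m and 0.15 rad, less where a joint would pass 70% of its speed; a pose out of reach is approached as far as the arm can. The fingers move at their own pace and stop on an object; grip_n is the grip in N (left out, the last holds). Time passes only in rows, so rows that do not move let the fingers close. The tool returns the time, the measured TCP pose, the force, the opening and the grip force at its end. only (a regular expression) keeps the lines of the reply that match it, lines (a string "A,B") keeps lines A to B, and quiet returns only ok. Input that does not fit is refused with a message, and nothing moves.
- robot.read_state(): the state, without advancing time (a new reading comes with each control period).
- robot.read_camera(name): name is "scene" or "side" or "wrist"; returns a dict with "image" (420x560x3 uint8, red, green, blue), "fx", "fy", "cx", "cy" (pixels), "dist" ([k1, k2, p1, p2, k3] as OpenCV has them; the pictures are not rectified), "R" (3x3) and "t" (3): a world point X has camera coordinates R X + t. Camera axes: x right, y down, z forward; pixel columns grow to the right and rows downward; lengths in m; the calibration is good to about 2 mm. A picture is of the moment at which its call begins. There is no depth.
- robot.close_job(): hands the job in; it is judged then, once.
The state is a dict: "t": time; "q": joint angles; "dq": joint speeds; "joint_torque": joint torques, N m; "tool_pos": TCP position; "orientation": TCP orientation; "force": force on the tool from outside, world axes, zero at the start; "wrist_torque": the same for the moment, N m; "opening": finger opening in m; "gripper_force": force on a finger pad.
Only numpy, scipy, OpenCV 4.12 (cv2) and the standard library are available. Lean on these libraries where they do the work, as an engineer would, in place of code of your own. Each camera call takes 0.05 s, during which the arm holds its last target. There are 200 camera calls.

TASK

The locked box has come back from the surgery. Take the round-headed key from the rack, push it fully home into the lock on the lid and turn it clockwise to its stop to draw the bolt; leave it in the lock, swing the lid up until it stands upright by itself, then lift out the bur block and set it down gently and upright in the long shallow tray. Leave the square-headed key in the rack and everything else where it is.

Things in the scene. Friction and masses are not known exactly. Their poses are not given: they have to be found in the camera images.
- key_round: The box's key, 77 mm long, 60 g: black round disc head (44 mm wide, 9 mm thick in y), black shoulder plate 24 x 17 x 6 mm, steel shank with two wings. Hangs upright in either rack slot. Origin: centre of the shoulder's underside; +z up through the head (shoulder top +6 mm, head centre +24, top +46); x along the wings and the head's width. Grip the head across y, above the shoulder
- key_tip (a point): Lower end of the round-headed key's shank, 31 mm below the key's origin. Seen from the origin: bare 6 mm shank down to z = -12 mm, two wings (25 mm tip to tip along x, 6 mm thick) from -12 to -28 mm, tip at -31 mm. Either half turn of the key fits the lock
- key_square: Another box's key, same build but with a square head 42 x 38 mm and wings 32 mm across, too wide for this lock. Hangs in the other rack slot; leave it there. Origin as for the round one
- key_rack: Fixed rack: dark base 96 x 180 mm, aluminium deck with its top 50 mm above the worktop, two slots 11 mm wide, 90 mm apart in y, each running along x and open at the -x front. The keys' shoulders rest on the deck; lift a key straight up (over 31 mm) with its wings along the slot. Origin: centre of the underside; +x to the back, z up
- transport_box: Fixed grey box, 170 mm (x) x 240 mm (y), walls 67 mm high and 4 mm thick, inner floor 7 mm above the origin, a small keeper inside the front wall under the lock. Closed, the lid's panel is 67 to 73 mm high. Origin: centre of the underside; +x to the back (hinge side), front with the pull tab at -x
- keyhole (a point): Centre of the 28 x 9 mm keyhole (mouth chamfered 3 mm) at the top of the steel lock boss (50 x 44 mm, front left on the lid, 80 mm up while shut). Turns with the lid: x along the slot, towards the hinge; z out of the lid. The key is home when its origin is at this point (shoulder on the boss). It turns only when home (within 2 mm), as the boss is 10 mm thick; once turned it is captive
- lock_bolt (a joint): Lock rotor with the hidden bolt, rad: 0 locked (as found), grows clockwise seen from above to its stop at 1.35. The key has about 0.12 rad of play in the rotor, so turn it about 1.5 rad; friction 0.06 N m, stays where it is left. The lock hangs 27 mm below the lid's panel (so in front of it once upright). The bolt lets the lid go at about 0.9
- box_lid (a joint): Lid hinge at the back of the box, rad: 0 shut, 1.57 upright, stop at 1.8. Stiff friction hinge (0.42 N m): the lid (0.4 kg with its lock) stays where it is left; lifting it takes about 4 to 5 N at the tab
- lid_tab (a point): Grip point of the black pull tab in the middle of the lid's front edge: 34 mm wide (y), 10 mm thick, sticking out 38 mm from the wall. Point at mid width and thickness, 24 mm in front of the wall, 194 mm in front of the hinge axis and 3 mm above it (lid shut). Turns with the lid (x towards the hinge, z out of the lid). Pinched across y, the tab can turn between the pads as the lid swings
- lid_hinge (a point): Middle of the lid's hinge axis (along the box's y), at the top of the back wall, 67 mm above the worktop. x points as the lid's, away from the tab
- bur_block: Blue bur block, 36 mm (x) x 58 mm (y) x 22 mm high, with burs standing in it up to 40 mm; 40 to 85 g. Starts upright on the floor of the shut transport box, right of the lock, about 45 mm or more from the front and back walls. Origin: centre of the underside, z up. Grip the block across x
- probe_tray: Loose shallow steel tray, 338 mm (x) x 113 mm (y), rim 14 mm high, flat floor inside about 310 x 84 mm, 2 mm above its underside; 0.25 kg. Lies to the right of the box. Origin: centre of the underside
- study_model: Bystander: white plaster dental model, 54 x 66 x 32 mm, behind the box
- mouth_mirror: Bystander: mouth mirror 162 mm long, near the front edge
- imp_tray: Bystander: metal impression tray 74 x 80 x 16 mm, near the front edge
- retainer_box: Bystander: small teal case 42 x 64 x 33 mm, near the front between rack and box
- mixing_bowl: Bystander: green rubber bowl 115 mm across, 70 mm high, left of the rack

How it is judged:
By the outcome, as a careful person would: the job done as asked, in the order asked, and still so for the second after the job is handed in, with the robot touching nothing.
It also fails if it takes over 69 s, if anything falls off the work surface, if the arm or the gripper's body presses on something with over 40 N, if the wrist force passes 120 N, or if a joint passes its speed limit or range.

## Working session

There is one attempt and no reset: what is moved stays moved. The work goes in short steps, Python scripts to look and compute and a tool call to move; the robot and the scene stay as the last step left them, time stands still between calls to the robot, and variables do not carry over. Pictures are saved under pics/ and viewed, at most 10 in all, crops included, and the job is handed in when it is done.

```bash
ls; mkdir -p pics
```

Create h.py:
```python
import numpy as np, cv2
from plant import robot
def K(c): return np.array([[c["fx"],0,c["cx"]],[0,c["fy"],c["cy"]],[0,0,1.]])
def ray(c,uv):
    p=cv2.undistortPoints(np.array([[uv]],float),K(c),np.array(c["dist"],float))[0,0]
    R=np.array(c["R"]);d=R.T@np.array([p[0],p[1],1]);o=-R.T@np.array(c["t"]);return o,d/np.linalg.norm(d)
def onz(c,uv,z):
    o,d=ray(c,uv);return o+d*(z-o[2])/d[2]
def tri(*cu):
    A=np.zeros((3,3));b=np.zeros(3);L=[ray(c,u) for c,u in cu]
    for o,d in L: P=np.eye(3)-np.outer(d,d);A+=P;b+=P@o
    X=np.linalg.solve(A,b);return X,[np.linalg.norm(np.cross(X-o,d)) for o,d in L]
def proj(c,X):
    return cv2.projectPoints(np.array([X],float),cv2.Rodrigues(np.array(c["R"]))[0],np.array(c["t"],float),K(c),np.array(c["dist"],float))[0][0,0]
def shot(n,tag):
    import pickle
    c=robot.read_camera(n);cv2.imwrite(f"pics/{tag}.png",c["image"][:,:,::-1]);pickle.dump(c,open(f"pics/{tag}.pkl","wb"));return c
def load(tag):
    import pickle;return pickle.load(open(f"pics/{tag}.pkl","rb"))
```

```bash
python3 -c "
from h import *
for n in ['scene','side','wrist']:
    c=shot(n,n+'0');print(n,-np.array(c['R']).T@np.array(c['t']),np.array(c['R'])[2],c['fx'])
s=robot.read_state();print(s['t'],s['tool_pos'],s['orientation'])
"
```

```text
pics
plant.py
scene [-0.13498476  0.7722185   0.66118072] [ 0.6135371  -0.59258468 -0.5219345 ] 389.2575578407217
side [0.30643384 1.325773   1.25657084] [ 0.15185176 -0.71944727 -0.67774381] 467.0602021011359
wrist [0.59747009 0.08145643 0.38358767] [-0.0025523  -0.29080115 -0.95678011] 345.0800553994863
0.15 [5.99559589e-01 6.83044735e-05 2.39798921e-01] [-2.22057784e+00 -2.22061936e+00  1.50880621e-03]
```

View pictures.

View pics/scene0.png

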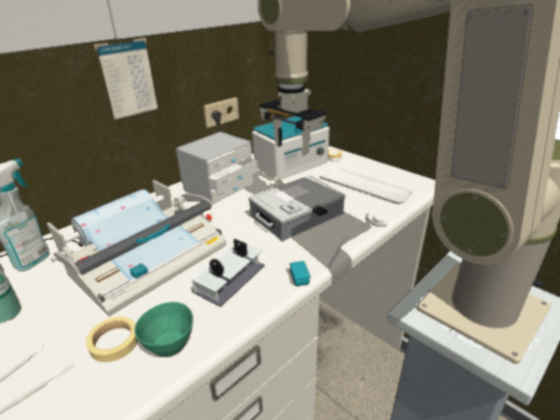

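View pics/side0.png

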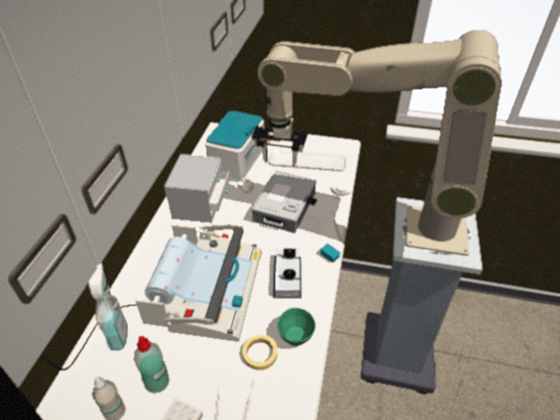

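View pics/wrist0.png

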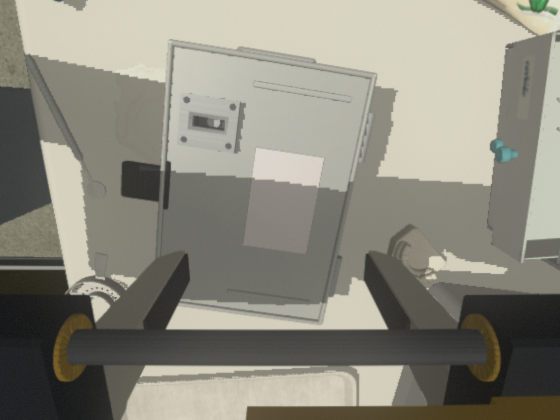

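Scene view: the rack is at about (228,270), with one key at (216,266) and the other at (240,248). Side view: the same keys are at (290,273) and (289,253). Wrist view: the box lid spans about (170,40)-(373,75)-(325,322), the keyhole is near (209,123), and the tab is at (145,183).

```bash
python3 -c "
from h import *
s,d,w=[load(n+'0') for n in ('scene','side','wrist')]
print('keys',tri((s,(216,266)),(d,(290,273))),tri((s,(240,248)),(d,(289,253))))
for n,u,z in [('A',(170,40),.073),('B',(373,75),.073),('C',(325,322),.073),('hole',(209,123),.08),('tab',(145,183),.07)]: print(n,onz(w,u,z))
"
```

Run:
```python
import cv2
a=cv2.imread('pics/scene0.png')[225:305,180:300];b=cv2.imread('pics/side0.png')[235:305,250:355]
o=cv2.hconcat([cv2.resize(a,(400,400)),cv2.resize(b,(400,400))]);cv2.imwrite('pics/crop1.png',o)
```

```text
keys (array([0.48050837, 0.38341552, 0.07928638]), [np.float64(0.0016774355573178409), np.float64(0.0016774355573177535)]) (array([0.50210491, 0.29280524, 0.07094125]), [np.float64(0.0015011743437250945), np.float64(0.0015011743437249854)])
A [0.50896663 0.13420941 0.073     ]
B [0.67810955 0.1071047  0.073     ]
C [ 0.64757785 -0.13408978  0.073     ]
hole [0.53900406 0.06784822 0.08      ]
tab [0.47434087 0.01327236 0.07      ]
```

View pics/crop1.png

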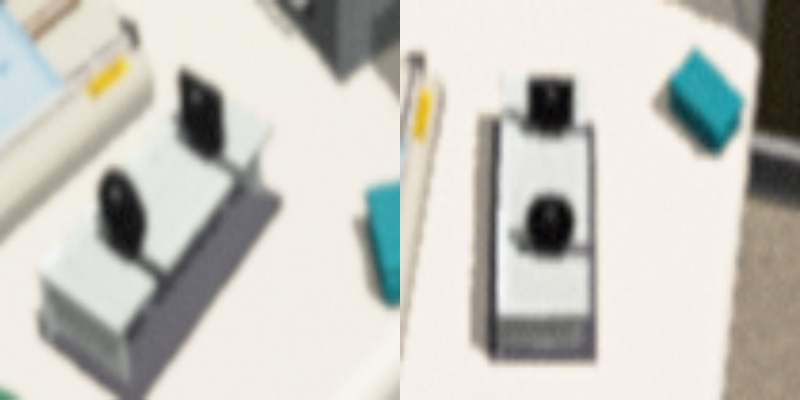

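The crop shows the round key in the left slot (left panel (120,215), right panel (550,225)). The square key is in the right slot.

Request:
advance:
  steps:
    - {"aperture":0.093,"tx":0.045,"ty":-0.018}
    - {"aperture":0.093,"tx":0.045,"ty":-0.018}
    - {"aperture":0.093,"tx":0.045,"ty":-0.018}
    - {"aperture":0.093,"tx":0.045,"ty":-0.018}
    - {"aperture":0.093,"tx":0.045,"ty":-0.018}
    - {"aperture":0.093,"tx":0.045,"ty":-0.018}
    - {"aperture":0.093}
    - {"aperture":0.093}

```text
t: 0.95
tool_pos: [0.4913, 0.2709, 0.2403]
orientation: [2.218, 2.225, -0.001]
force: [-0.1, 0.2, 0.1]
opening: 0.0933
gripper_force: 0.0
```

```bash
python3 -c "
from h import *
shot('wrist','w1')"
```

Request:
advance:
  steps:
    - {"aperture":0.093,"tx":0.04,"ty":-0.02}
    - {"aperture":0.093,"tx":0.035,"ty":-0.02}
    - {"aperture":0.093}
    - {"aperture":0.093}

```text
t: 1.4
tool_pos: [0.4525, 0.3442, 0.2404]
orientation: [2.221, 2.221, -0.001]
force: [0.5, -0.7, -0.8]
opening: 0.0929
gripper_force: 0.0
```

```bash
python3 -c "
from h import *
shot('wrist','w2')
cv2.imwrite('pics/w12.png',cv2.hconcat([cv2.imread('pics/w1.png')[:300,60:460],cv2.imread('pics/w2.png')[:300,60:460]]))"
```

```text
(no output)
```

View pics/w12.png

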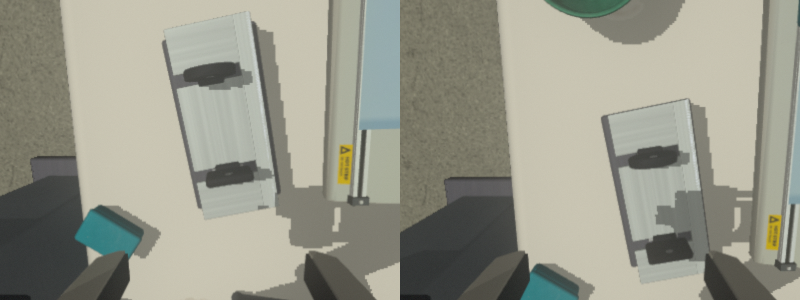

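Left panel (w1): round key at full-image (271,72), square at (290,175). Right panel (w2): round key at (313,156), square at (328,249). The rack is yawed clockwise by about 10 degrees.

```bash
python3 -c "
from h import *
E={}
for t,boxk in (('w1',(235,50,310,100)),('w2',(280,135,350,180))):
    c=load(t);x0,y0,x1,y1=boxk;g=cv2.cvtColor(c['image'],cv2.COLOR_RGB2GRAY)[y0:y1,x0:x1]
    for th in (55,75):
        m=(g<th).astype(np.uint8);n,l,s,ce=cv2.connectedComponentsWithStats(m);i=1+np.argmax(s[1:,4])
        p=cv2.findContours((l==i).astype(np.uint8),0,1)[0][0][:,0].astype(float)+[x0,y0]
        xs,ys=p[:,0],p[:,1];L=[xs.min(),ys[xs<=xs.min()+1].mean()];R=[xs.max(),ys[xs>=xs.max()-1].mean()]
        print(t,th,s[i],cv2.minAreaRect(p.astype(np.float32)),L,R,onz(c,L,.074),onz(c,R,.074));
        if th==55:E[t]=(c,L,R)
a,b=E['w1'],E['w2']
for k in (1,2): print(tri((a[0],a[k]),(b[0],b[k])))
# deck corners
w1,w2=load('w1'),load('w2')
for n,p,q in (('fl',(223,31),(264,118)),('bl',(309,12),(349,99)),('fr?',(264,218),(301,283))): print(n,tri((w1,p),(w2,q)),onz(w1,p,.05)[:2],onz(w2,q,.05)[:2])
cv2.imwrite('pics/k12.png',cv2.hconcat([cv2.resize(w1['image'][40:110,230:320,::-1],None,fx=4,fy=4,interpolation=2),cv2.resize(w2['image'][125:195,270:360,::-1],None,fx=4,fy=4,interpolation=2)]))
"
```

```text
Traceback (most recent call last):
ValueError: attempt to get argmax of an empty sequence
```

```bash
python3 -c "
from h import *
E={}
for t,boxk in (('w1',(235,50,310,100)),('w2',(280,135,350,180))):
    c=load(t);x0,y0,x1,y1=boxk;g=cv2.cvtColor(c['image'],cv2.COLOR_RGB2GRAY)[y0:y1,x0:x1]
    print(g.min(),np.percentile(g,[5,10,15,20,30,50]))
    for th in (75,90):
        m=(g<th).astype(np.uint8);n,l,s,ce=cv2.connectedComponentsWithStats(m)
        if n<2: continue
        i=1+np.argmax(s[1:,4])
        p=cv2.findContours((l==i).astype(np.uint8),0,1)[0][0][:,0].astype(float)+[x0,y0]
        xs,ys=p[:,0],p[:,1];L=[xs.min(),ys[xs<=xs.min()+1].mean()];R=[xs.max(),ys[xs>=xs.max()-1].mean()]
        print(t,th,s[i],cv2.minAreaRect(p.astype(np.float32)),L,R,onz(c,L,.074),onz(c,R,.074));
        E[t]=(c,L,R)
if len(E)==2:
  a,b=E['w1'],E['w2']
  for k in (1,2): print(tri((a[0],a[k]),(b[0],b[k])))
w1,w2=load('w1'),load('w2')
for n,p,q in (('fl',(223,31),(264,118)),('bl',(309,12),(349,99)),('fr?',(264,218),(301,283))): print(n,tri((w1,p),(w2,q)),onz(w1,p,.05)[:2],onz(w2,q,.05)[:2])
cv2.imwrite('pics/k12.png',cv2.hconcat([cv2.resize(w1['image'][40:110,230:320,::-1],None,fx=4,fy=4,interpolation=2),cv2.resize(w2['image'][125:195,270:360,::-1],None,fx=4,fy=4,interpolation=2)]))
"
```

```text
65 [ 69.  71.  73.  76. 107. 178.]
w1 75 [  9  13  52  23 659] ((270.20269775390625, 74.21621704101562), (18.57708740234375, 51.95008087158203), 80.53767395019531) [np.float64(244.0), np.float64(76.0)] [np.float64(295.0), np.float64(68.9090909090909)] [0.461009   0.37675964 0.074     ] [0.50386247 0.3824738  0.074     ]
w1 90 [  8  13  58  23 931] ((271.5405578613281, 73.74324035644531), (20.05667495727539, 57.04644775390625), 80.53767395019531) [np.float64(243.0), np.float64(76.0)] [np.float64(300.0), np.float64(71.5)] [0.46016619 0.37675818 0.074     ] [0.50809609 0.38045782 0.074     ]
64 [ 67.   69.   70.   72.  100.  172.5]
w2 75 [  9  12  48  21 739] ((312.4554443359375, 157.05445861816406), (19.104713439941406, 47.86128616333008), 84.2894058227539) [np.float64(289.0), np.float64(161.5)] [np.float64(336.0), np.float64(156.0)] [0.46128137 0.37779363 0.074     ] [0.50340271 0.38279603 0.074     ]
w2 90 [  8  10  51  24 887] ((313.0799865722656, 157.05996704101562), (20.5060977935791, 51.0531120300293), 81.8698959350586) [np.float64(288.0), np.float64(161.5)] [np.float64(338.0), np.float64(152.0)] [0.46038045 0.37779286 0.074     ] [0.50501621 0.38636974 0.074     ]
(array([0.46018296, 0.37715743, 0.07093864]), [np.float64(0.00033896712690439815), np.float64(0.00033896712690422023)])
(array([0.50979787, 0.38291925, 0.04684473]), [np.float64(1.648523939465489e-05), np.float64(1.6485239394699894e-05)])
fl (array([0.43956578, 0.41555869, 0.04813932]), [np.float64(0.001514715169351489), np.float64(0.0015147151693515027)]) [0.44120443 0.41584829] [0.43826628 0.41496031]
bl (array([0.5169814 , 0.43190222, 0.04760118]), [np.float64(0.0005163494677960482), np.float64(0.0005163494677961262)]) [0.51633    0.43107334] [0.51696731 0.43210042]
fr? (array([0.47627843, 0.24442481, 0.05374579]), [np.float64(3.4917028897440726e-05), np.float64(3.491702889734693e-05)]) [0.47610523 0.24318199] [0.47660399 0.24239003]
```

View pics/k12.png

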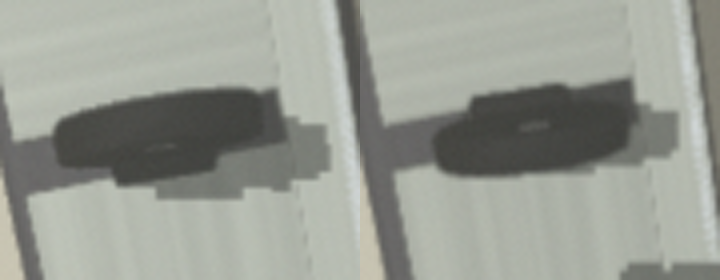

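Request:
advance:
  steps:
    - {"aperture":0.045,"tx":0.0363,"ty":0.03}
    - {"aperture":0.045,"tz":0.025,"spin":-0.15}
    - {"aperture":0.045,"tz":0.025,"spin":-0.15}
    - {"aperture":0.045,"tz":0.025,"spin":-0.15}
    - {"aperture":0.045,"tz":0.025,"spin":-0.15}
    - {"aperture":0.045,"spin":-0.15}
    - {"aperture":0.045,"spin":-0.15}
    - {"aperture":0.045,"spin":-0.15}
    - {"aperture":0.045,"spin":-0.15}
    - {"aperture":0.045,"spin":-0.15}
    - {"aperture":0.045,"spin":-0.15}
    - {"aperture":0.045,"spin":-0.15}
    - {"aperture":0.045,"spin":-0.12}
    - {"aperture":0.045}
    - {"aperture":0.045}

```text
t: 2.95
tool_pos: [0.4829, 0.38, 0.1406]
orientation: [-0.304, 3.127, -0.0]
force: [0.3, -0.4, -0.0]
opening: 0.0449
gripper_force: 0.0
```

```bash
python3 -c "
from h import *
s=robot.read_state();print(s['q']);R=cv2.Rodrigues(np.array(s['orientation']))[0];print(R.round(4))
shot('wrist','w3');shot('side','s3');shot('scene','c3')"
```

```text
[ 5.83413781e-01  2.34731020e-01  1.55630727e+00 -2.44234876e-04
  1.35065213e+00 -1.18090244e+00]
[[-9.813e-01 -1.924e-01  0.000e+00]
 [-1.924e-01  9.813e-01 -3.000e-04]
 [-0.000e+00 -3.000e-04 -1.000e+00]]
```

Request:
advance:
  steps:
    - {"aperture":0.045,"tz":0.03}
    - {"aperture":0.045,"tz":0.0296}
    - {"aperture":0.045}
    - {"aperture":0.045}
    - {"aperture":0.0}
    - {"aperture":0.0}
    - {"aperture":0.0}
    - {"aperture":0.0}
    - {"aperture":0.0}
    - {"aperture":0.0}
  grip_n: 30

```text
t: 4.1
tool_pos: [0.4822, 0.3814, 0.0814]
orientation: [-0.312, 3.126, 0.0]
force: [0.2, -0.7, 2.8]
opening: 0.0087
gripper_force: 30.0
```

Request:
advance:
  steps:
    - {"aperture":0.0,"tz":-0.02}
    - {"aperture":0.0,"tz":-0.04}
    - {"aperture":0.0,"tz":-0.04}
    - {"aperture":0.0,"tz":-0.03}
    - {"aperture":0}
    - {"aperture":0}

```text
t: 4.7
tool_pos: [0.4823, 0.3815, 0.2116]
orientation: [-0.312, 3.125, 0.001]
force: [0.0, 0.7, -0.5]
opening: 0.0087
gripper_force: 30.0
```

Request:
advance:
  steps:
    - {"aperture":0,"spin":0.15}
    - {"aperture":0,"spin":0.15}
    - {"aperture":0,"spin":0.04}
    - {"aperture":0,"tx":-0.0229,"ty":-0.0416}
    - {"aperture":0,"tx":-0.0229,"ty":-0.0416}
    - {"aperture":0,"tx":-0.0229,"ty":-0.0416}
    - {"aperture":0,"tx":-0.0229,"ty":-0.0416}
    - {"aperture":0,"tx":-0.0229,"ty":-0.0416}
    - {"aperture":0,"tx":-0.0229,"ty":-0.0416}
    - {"aperture":0,"tx":-0.0229,"ty":-0.0416}
    - {"aperture":0}
    - {"aperture":0}
    - {"aperture":0}

```text
t: 6.0
tool_pos: [0.5988, 0.0713, 0.2094]
orientation: [-0.22, -3.131, -0.0]
force: [-0.5, 0.9, -0.6]
opening: 0.009
gripper_force: 30.0
```

```bash
python3 -c "
from h import *
shot('wrist','w4')"
```

Request:
advance:
  steps:
    - {"aperture":0,"tx":-0.03}
    - {"aperture":0,"ty":0.03}
    - {"aperture":0}
    - {"aperture":0}

```text
t: 6.45
tool_pos: [0.6331, 0.0979, 0.2106]
orientation: [-0.216, -3.133, 0.0]
force: [-1.6, -1.1, -1.3]
opening: 0.009
gripper_force: 30.0
```

```bash
python3 -c "
from h import *
shot('wrist','w5')
cv2.imwrite('pics/w45.png',cv2.hconcat([cv2.imread('pics/w4.png')[:,80:480],cv2.imread('pics/w5.png')[:,80:480]]))"
```

```text
(no output)
```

View pics/w45.png

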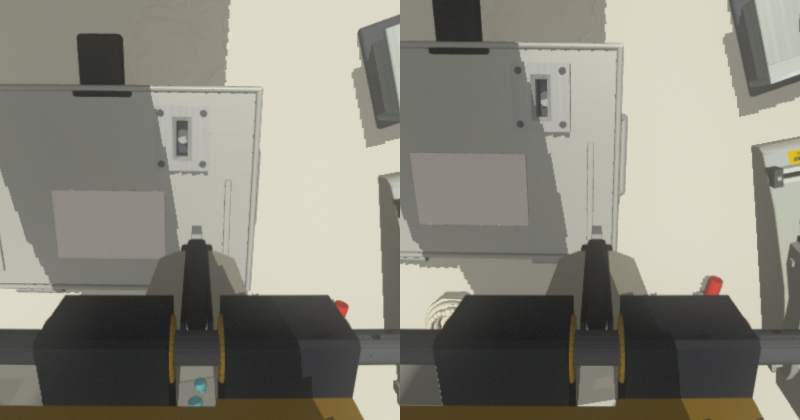

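Wrist views w4 (left) and w5 (right): keyhole at full-image (263,138) and (221,97), with four boss screws around it. The held key is at (277,230-330) in both, upright and in the middle of the jaws.

Run:
```python
from h import *
cs={}
for t,(x0,y0,x1,y1) in (('w4',(230,100,300,180)),('w5',(188,55,258,140))):
    c=load(t);g=cv2.cvtColor(c['image'],cv2.COLOR_RGB2GRAY)[y0:y1,x0:x1]
    bh=cv2.morphologyEx(g,cv2.MORPH_BLACKHAT,np.ones((13,13)))
    n,l,s,ce=cv2.connectedComponentsWithStats((bh>25).astype(np.uint8))
    print(t,[(s[i].tolist(),(ce[i]+[x0,y0]).round(1).tolist()) for i in range(1,n) if s[i,4]>8])
    u={'w4':262,'w5':221}[t]
    v={'w4':138,'w5':97}[t]
    print('row',g[v-y0,u-15-x0:u+16-x0].tolist());print('col',g[v-30-y0:v+31-y0,u-x0].tolist())
c=load('w4');g=cv2.cvtColor(c['image'],cv2.COLOR_RGB2GRAY);print('key col',g[220:260,277].tolist());print('row232',g[232,262:292].tolist());print('row246',g[246,255:300].tolist())
# front wall top edge & left wall edge : strongest gradient
```

Run:
```python
import sys;sys.path.insert(0,'.')
import os;os.chdir('.')
from h import *
o=cv2.hconcat([cv2.resize(load('w4')['image'][95:175,220:300,::-1],(400,400),interpolation=2),cv2.resize(load('w4')['image'][210:290,237:317,::-1],(400,400),interpolation=2)])
cv2.imwrite('pics/z4.png',o)
```

```text
w4 [([0, 0, 4, 9, 29], [231.2, 104.4]), ([7, 9, 7, 8, 44], [240.1, 112.6]), ([50, 10, 8, 8, 48], [283.1, 113.2]), ([23, 20, 18, 36, 347], [260.9, 138.4]), ([8, 61, 7, 6, 33], [240.6, 163.5]), ([49, 61, 7, 7, 44], [282.1, 164.0]), ([20, 71, 38, 5, 133], [269.3, 172.4])]
row [182, 184, 184, 183, 179, 165, 150, 145, 139, 111, 102, 146, 173, 177, 182, 184, 180, 177, 166, 130, 132, 157, 154, 157, 165, 178, 183, 184, 183, 182, 182]
col [184, 183, 184, 185, 184, 184, 183, 182, 173, 152, 147, 141, 118, 88, 83, 82, 85, 83, 83, 83, 89, 105, 120, 122, 123, 125, 122, 126, 150, 180, 184, 183, 184, 181, 172, 140, 102, 104, 106, 106, 106, 107, 107, 104, 95, 83, 87, 106, 139, 163, 166, 165, 166, 173, 178, 179, 178, 179, 178, 179, 178]
w5 [([61, 9, 2, 67, 88], [249.8, 91.5]), ([6, 11, 7, 8, 42], [197.3, 69.8]), ([50, 12, 8, 8, 52], [241.8, 70.4]), ([27, 24, 13, 38, 371], [220.3, 97.1]), ([9, 66, 7, 7, 37], [199.8, 123.8]), ([51, 66, 8, 8, 48], [242.4, 124.3]), ([37, 77, 25, 6, 121], [237.5, 134.0])]
row [119, 118, 117, 117, 114, 101, 103, 136, 138, 111, 86, 78, 67, 68, 89, 114, 117, 118, 118, 120, 12
[... 187 characters left out ...]
, 112, 114, 115, 126, 165, 169, 167, 160, 125, 94, 97, 91, 91, 90, 89, 80, 79, 79, 76, 78, 103, 149, 162, 162, 161, 168, 174, 161, 124, 115, 116, 116]
key col [180, 182, 181, 182, 180, 156, 122, 117, 117, 118, 118, 119, 118, 126, 151, 171, 175, 173, 148, 93, 61, 60, 57, 57, 58, 57, 56, 57, 56, 55, 56, 56, 54, 57, 54, 55, 54, 53, 52, 54]
row232 [180, 182, 182, 181, 180, 182, 180, 181, 175, 148, 119, 119, 118, 117, 119, 118, 119, 119, 118, 125, 159, 180, 182, 181, 181, 183, 181, 183, 183, 183]
row246 [116, 117, 116, 126, 156, 171, 147, 77, 54, 53, 57, 55, 54, 54, 54, 57, 56, 60, 56, 55, 57, 56, 56, 57, 57, 58, 57, 60, 60, 58, 59, 59, 60, 60, 62, 66, 100, 156, 178, 182, 182, 180, 182, 182, 181]
```

View pics/z4.png

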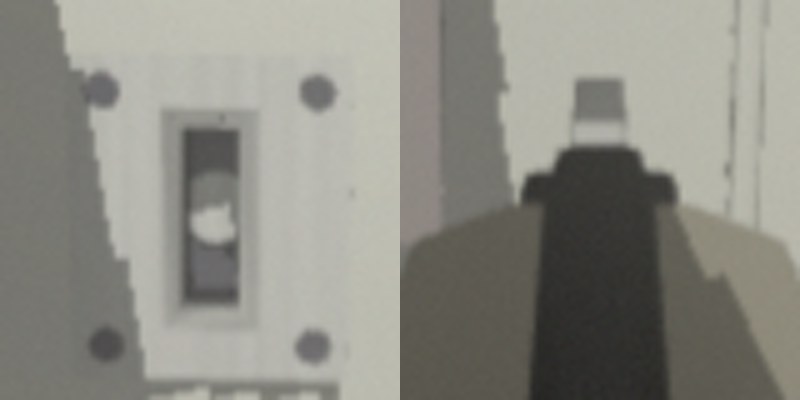

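Zoomed w4: the chamfered keyhole centre is at full-image (262.0,138.7). The key's front wing edge runs from (276.9,225.6) at the bottom to (276.9,234.2) at the top, and is upright.

Run:
```python
from h import *
a,b,w0=load('w4'),load('w5'),load('wrist0')
H,r=tri((a,(262,138.7)),(b,(220.8,97.5)));print('hole',H,r,onz(a,(262,138.7),.08),onz(b,(220.8,97.5),.08),onz(w0,(209,123),.08))
for P,Q in (((240.1,112.6),(197.3,69.8)),((283.1,113.2),(241.8,70.4)),((240.6,163.5),(199.8,123.8)),((282.1,164),(242.4,124.3))):
    X,r=tri((a,P),(b,Q));print('screw',X.round(4),onz(a,P,.08).round(4),onz(b,Q,.08).round(4))
def ang(c,P,Q,z=.08):
    d=onz(c,Q,z)-onz(c,P,z);return np.arctan2(d[1],d[0])
print('yaw', ang(a,(240.1,112.6),(240.6,163.5)),ang(a,(283.1,113.2),(282.1,164)),ang(b,(197.3,69.8),(199.8,123.8)),ang(b,(241.8,70.4),(242.4,124.3)),
 'y', [ang(a,(240.1,112.6),(283.1,113.2))-np.pi/2,ang(a,(240.6,163.5),(282.1,164))-np.pi/2,ang(b,(199.8,123.8),(242.4,124.3))-np.pi/2])
# long lid front edge in w4: (100,88)-(342,88)
print('lidyaw',ang(a,(100,87),(342,89),.073)-np.pi/2)
T=np.array([.5988,.0713,.2094]);R=cv2.Rodrigues(np.array([-.22,-3.131,0]))[0]
print('toolyaw',np.arctan2(R[1,1],R[0,1])-np.pi/2)
for uv,z in (((276.9,225.6),.150),((276.9,234.2),.166)): print('key',R.T@(onz(a,uv,z)-T))
print(robot.read_state()['tool_pos'])
```

```text
hole [0.53777443 0.068471   0.08062289] [np.float64(3.1496600397555835e-05), np.float64(3.149660039766889e-05)] [0.53780301 0.06846282 0.08      ] [0.53776406 0.0683526  0.08      ] [0.53900406 0.06784822 0.08      ]
screw [0.5161 0.055  0.0816] [0.5161 0.0549 0.08  ] [0.516  0.0546 0.08  ]
screw [0.5211 0.0873 0.0806] [0.5211 0.0873 0.08  ] [0.521  0.0873 0.08  ]
screw [0.5546 0.0487 0.0797] [0.5546 0.0487 0.08  ] [0.5546 0.0487 0.08  ]
screw [0.5596 0.0813 0.08  ] [0.5596 0.0813 0.08  ] [0.5596 0.0813 0.08  ]
yaw -0.15876125117661802 -0.1548449067274933 -0.15006397910467956 -0.15250861215900507 y [np.float64(-0.15385839718377992), np.float64(-0.15206377517362757), np.float64(-0.15020685074322793)]
lidyaw -0.150267434460293
toolyaw -0.1402993017749783
key [0.01246084 0.00028912 0.0594359 ]
key [0.01277212 0.00027766 0.04343673]
[0.63316518 0.09716058 0.21070851]
```

Request:
advance:
  steps:
    - {"aperture":0,"spin":0.013}
    - {"aperture":0,"tx":0.03,"ty":-0.0145}
    - {"aperture":0,"tx":0.03,"ty":-0.0144}
    - {"aperture":0,"tx":0.0298,"ty":-0.0144,"tz":0.025}
    - {"aperture":0,"tz":0.025}
    - {"aperture":0}
    - {"aperture":0}
    - {"aperture":0}

```text
t: 7.3
tool_pos: [0.54, 0.067, 0.1631]
orientation: [0.242, 3.129, 0.0]
force: [0.5, 0.1, -0.0]
opening: 0.0088
gripper_force: 30.0
```

Run:
```python
from h import *
s=robot.read_state();R=cv2.Rodrigues(np.array(s['orientation']))[0]
print(s['tool_pos'],np.arctan2(R[1,1],R[0,1])-np.pi/2,R.T@(np.array([.5378,.0684,.1114])-s['tool_pos']),s['force'])
```

```text
[0.53996635 0.06697356 0.16309549] -0.15406964268392653 [0.00251164 0.00104897 0.0516889 ] [ 0.49138565  0.09657747 -0.04405454]
```

Request:
advance:
  steps:
    - {"aperture":0,"tx":0.0025,"ty":0.001,"tz":0.008}
    - {"aperture":0}
    - {"aperture":0,"tz":0.008}
    - {"aperture":0,"tz":0.006}
    - {"aperture":0,"tz":0.006}
    - {"aperture":0,"tz":0.006}
    - {"aperture":0}

```text
t: 8.0
tool_pos: [0.5365, 0.0682, 0.1262]
orientation: [0.241, 3.131, -0.0]
force: [4.6, -0.7, -3.8]
opening: 0.0086
gripper_force: 30.0
```

```bash
python3 -c "
from h import *
s=robot.read_state();print(s['tool_pos'],s['force'],s['wrist_torque'])"
```

```text
[0.53652908 0.0682097  0.12620774] [ 4.64533705 -0.65959069 -3.78977596] [-0.06854299 -1.26802988  0.01414405]
```

Request:
advance:
  steps:
    - {"aperture":0,"tx":-0.0012}
    - {"aperture":0,"tz":0.005}
    - {"aperture":0,"tz":0.005}
    - {"aperture":0,"tz":0.0035}
    - {"aperture":0,"tz":0.002}
    - {"aperture":0}
    - {"aperture":0}

```text
t: 8.7
tool_pos: [0.5371, 0.0682, 0.1114]
orientation: [-0.241, -3.132, 0.0]
force: [-1.2, -0.7, -0.2]
opening: 0.0089
gripper_force: 30.0
```

```bash
python3 -c "
from h import *
s=robot.read_state();print(s['tool_pos'],s['force'],s['wrist_torque'])"
```

```text
[0.53706505 0.06817842 0.11140349] [-1.22736416 -0.66305016 -0.17419828] [0.06051463 0.01778122 0.00403843]
```

Request:
advance:
  steps:
    - {"aperture":0,"tz":0.001}
    - {"aperture":0,"tz":0.001}
    - {"aperture":0}
    - {"aperture":0}

```text
t: 9.1
tool_pos: [0.5373, 0.0682, 0.1111]
orientation: [0.241, 3.132, -0.0]
force: [-7.9, -1.3, 14.3]
opening: 0.0087
gripper_force: 30.0
```

Request:
advance:
  steps:
    - {"aperture":0,"tz":-0.001}
    - {"aperture":0,"spin":0.1}
    - {"aperture":0,"spin":0.1}
    - {"aperture":0,"spin":0.1}
    - {"aperture":0,"spin":0.1}
    - {"aperture":0,"spin":0.1}
    - {"aperture":0,"spin":0.1}
    - {"aperture":0,"spin":0.1}
    - {"aperture":0,"spin":0.1}
    - {"aperture":0,"spin":0.1}
    - {"aperture":0,"spin":0.1}
    - {"aperture":0,"spin":0.1}
    - {"aperture":0,"spin":0.1}
    - {"aperture":0,"spin":0.1}
    - {"aperture":0,"spin":0.1}
    - {"aperture":0,"spin":0.1}
    - {"aperture":0,"spin":0.03}
    - {"aperture":0}
    - {"aperture":0}
    - {"aperture":0}

```text
t: 11.1
tool_pos: [0.5398, 0.0697, 0.1116]
orientation: [2.341, 2.092, 0.01]
force: [8.9, 7.3, -3.1]
opening: 0.0089
gripper_force: 30.2
```

```bash
python3 -c "
from h import *
s=robot.read_state();R=cv2.Rodrigues(np.array(s['orientation']))[0]
print(s['q'],np.arctan2(R[1,1],R[0,1]),s['force'],s['wrist_torque'])"
```

```text
[0.03261486 0.07506294 1.78933161 0.00254484 1.27094986 0.14410559] -0.11224445657332134 [ 8.93303487  7.29147    -3.08058012] [ 1.42100753 -1.94793983  0.37350933]
```

The key came up against a firm stop at about 1.53 rad, with 0.37 N m of resistance. I'll release it, go straight up, and work out where the tab is.

Request:
advance:
  steps:
    - {"aperture":0.03}
    - {"aperture":0.05}
    - {"aperture":0.05}
    - {"aperture":0.05}
    - {"aperture":0.05,"tz":-0.02}
    - {"aperture":0.05,"tz":-0.04}
    - {"aperture":0.05,"tz":-0.04}
    - {"aperture":0.05}
    - {"aperture":0.05}

```text
t: 12.0
tool_pos: [0.538, 0.0681, 0.2118]
orientation: [2.342, 2.091, 0.003]
force: [-0.6, 0.5, 0.1]
opening: 0.0501
gripper_force: 0.0
```

Run:
```python
from h import *
w0,a,b=load('wrist0'),load('w4'),load('w5')
g=lambda c:cv2.cvtColor(c['image'],cv2.COLOR_RGB2GRAY)
A=g(a);print('w4 row60',A[60,145:220].tolist());print('w4 col181',A[25:110,181].tolist())
B=g(w0);print('w0 row184',B[184,112:180].tolist());print('w0 col146',B[152:218,146].tolist())
s=robot.read_state();R=cv2.Rodrigues(np.array(s['orientation']))[0];print(s['tool_pos'],R.round(3).tolist())
print('cornersFL',tri((a,(342,88)),(b,(302,45)),(w0,(170,40))))
shot('wrist','w6');shot('scene','c6')
```

```text
w4 row60 [135, 135, 134, 136, 135, 134, 135, 135, 134, 134, 135, 134, 119, 81, 54, 49, 52, 49, 51, 51, 50, 50, 52, 51, 49, 49, 50, 51, 50, 50, 48, 50, 51, 50, 51, 51, 51, 50, 50, 51, 51, 52, 51, 50, 51, 50, 52, 52, 50, 52, 51, 51, 51, 49, 52, 48, 49, 50, 68, 119, 131, 133, 133, 136, 135, 133, 134, 134, 136, 135, 134, 136, 134, 134, 137]
w4 col181 [135, 135, 134, 134, 136, 135, 136, 130, 107, 60, 50, 51, 53, 52, 52, 53, 53, 49, 50, 52, 50, 51, 49, 53, 50, 51, 50, 51, 52, 49, 49, 51, 49, 50, 52, 51, 50, 49, 47, 49, 48, 49, 49, 48, 50, 47, 49, 50, 49, 49, 50, 47, 49, 52, 49, 46, 47, 49, 49, 57, 93, 105, 110, 113, 110, 89, 58, 48, 50, 48, 46, 60, 110, 116, 115, 116, 117, 117, 115, 116, 116, 115, 117, 115, 116]
w0 row184 [131, 132, 130, 131, 131, 131, 129, 130, 118, 91, 57, 53, 54, 52, 52, 53, 53, 54, 51, 50, 51, 53, 53, 54, 50, 51, 50, 53, 53, 50, 52, 52, 53, 52, 52, 51, 50, 52, 52, 51, 50, 50, 51, 51, 49, 51, 55, 67, 95, 109, 113, 108, 72, 55, 52, 55, 54, 67, 105, 111, 111, 111, 111, 112, 110, 112, 112, 113]
w0 col146 [129, 127, 127, 126, 126, 127, 127, 127, 129, 129, 120, 90, 60, 54, 57, 61, 64, 62, 58, 56, 54, 54, 52, 54, 53, 51, 52, 51, 53, 52, 53, 51, 52, 50, 51, 51, 49, 52, 53, 49, 52, 50, 51, 50, 51, 51, 50, 65, 101, 126, 129, 129, 131, 130, 130, 129, 128, 129, 129, 130, 129, 130, 129, 129, 130, 128]
[0.53804302 0.06808069 0.2117657 ] [[0.113, 0.994, 0.003], [0.994, -0.113, 0.0], [0.0, 0.003, -1.0]]
cornersFL (array([0.50896494, 0.13433889, 0.07343821]), [np.float64(0.000374670023419572), np.float64(0.0001861751041994487), np.float64(0.00023042098036043)])
```

Run:
```python
from h import *
w0,a=load('wrist0'),load('w4')
print(tri((a,(180.6,33.3)),(w0,(121,181.3))),onz(a,(180.6,33.3),.075),onz(w0,(121,181.3),.075))
print('mid',tri((a,(180.6,60)),(w0,(146,181.3))),onz(a,(180.6,60),.075),onz(w0,(146,181.2),.075))
y=-.153;ex=np.array([np.cos(y),np.sin(y)]);ey=np.array([-np.sin(y),np.cos(y)])
F=(onz(a,(180.6,33.3),.075)+onz(w0,(121,181.3),.075))[:2]/2
tab=F+.014*ex;print('tab',tab,'hinge',tab+.194*ex,'centre',tab+.109*ex)
C=np.array([.50896,.13434]);c=C+.085*ex-.12*ey;print('from corner: centre',c,'tab',c-.109*ex)
h=np.array([.5378,.0684]);print('hole local',ex@(h-c),ey@(h-c))
```

```text
(array([0.45348235, 0.0176423 , 0.0724869 ]), [np.float64(0.002172386003904783), np.float64(0.0021723860039047755)]) [0.45426762 0.02043059 0.075     ] [0.45430699 0.01595835 0.075     ]
mid (array([0.46853565, 0.01111428, 0.05221803]), [np.float64(4.565378475799062e-06), np.float64(4.565378475801385e-06)]) [0.47218019 0.01655526 0.075     ] [0.47740923 0.01603926 0.075     ]
tab [0.46812376 0.01606082] hinge [ 0.65985751 -0.01350552] centre [ 5.75850457e-01 -5.51195499e-04]
from corner: centre [0.5746786  0.00278748] tab [0.46695191 0.01939949]
hole local -0.04644739528896158 0.05922561501755516
```

Request:
advance:
  steps:
    - {"aperture":0.06,"tx":-0.0289,"ty":-0.0321}
    - {"aperture":0.06,"tx":-0.0288,"ty":-0.0321}
    - {"aperture":0.06,"spin":-0.15}
    - {"aperture":0.06,"spin":-0.15}
    - {"aperture":0.06,"spin":-0.15}
    - {"aperture":0.06,"spin":-0.15}
    - {"aperture":0.06,"spin":-0.15}
    - {"aperture":0.06,"spin":-0.15}
    - {"aperture":0.06,"spin":-0.15}
    - {"aperture":0.06,"spin":-0.15}
    - {"aperture":0.06,"spin":-0.15}
    - {"aperture":0.06,"spin":-0.15}
    - {"aperture":0.06,"tz":0.04,"spin":-0.03}
    - {"aperture":0.06,"tz":0.03}
    - {"aperture":0.06}
    - {"aperture":0.06}

```text
t: 13.7
tool_pos: [0.4657, 0.0181, 0.1395]
orientation: [-0.241, -3.129, 0.0]
force: [-0.1, -0.7, 0.0]
opening: 0.0599
gripper_force: 0.0
```

Run:
```python
from h import *
s=robot.read_state();R=cv2.Rodrigues(np.array(s['orientation']))[0]
print(s['q'],np.arctan2(R[1,1],R[0,1])-np.pi/2,R.T@(np.array([.4677,.018,.073])-s['tool_pos']))
cv2.imwrite('pics/v7.png',cv2.hconcat([load('w6')['image'][:,:,::-1][:420,80:480],shot('side','s7')['image'][:,:,::-1][100:300,200:400].repeat(2,0).repeat(2,1)[:420,:400]]) if 0 else load('w6')['image'][:,:,::-1])
shot('scene','c7')
```

```text
[-7.11622379e-02 -1.62742574e-01  1.96593243e+00  1.05581316e-05
  1.34198555e+00 -1.48796382e+00] -0.15399664473252606 [-0.00220706  0.00018786  0.06646456]
```

Request:
advance:
  steps:
    - {"aperture":0.06,"tx":-0.002,"tz":0.03}
    - {"aperture":0.06,"tz":0.03}
    - {"aperture":0.06,"tz":0.0065}
    - {"aperture":0.06}
    - {"aperture":0.0}
    - {"aperture":0.0}
    - {"aperture":0.0}
    - {"aperture":0.0}
    - {"aperture":0.0}
    - {"aperture":0.0}
  grip_n: 30

```text
t: 14.75
tool_pos: [0.4696, 0.0161, 0.0752]
orientation: [0.241, 3.131, -0.004]
force: [-1.8, -7.6, 4.6]
opening: 0.0336
gripper_force: 30.0
```

Run:
```python
from h import *
s=robot.read_state();T=s['tool_pos'];R=cv2.Rodrigues(np.array(s['orientation']))[0];print(T,s['force'])
# arc steps in tool x,z (tool x = away from hinge)
L=.194
p=lambda th:np.array([L*np.cos(th)-.003*np.sin(th),L*np.sin(th)+.003*np.cos(th)])
ths=np.linspace(0,1.6,21)
P=np.array([p(t) for t in ths]);d=np.diff(P,axis=0);print([(round(a,4),round(-b,4)) for a,b in d])
```

```text
[0.46961056 0.01614889 0.07520209] [-1.83506298 -7.64017113  4.56813026]
[(np.float64(-0.0009), np.float64(-0.0155)), (np.float64(-0.0021), np.float64(-0.0154)), (np.float64(-0.0033), np.float64(-0.0152)), (np.float64(-0.0045), np.float64(-0.0148)), (np.float64(-0.0057), np.float64(-0.0144)), (np.float64(-0.0068), np.float64(-0.0139)), (np.float64(-0.0079), np.float64(-0.0133)), (np.float64(-0.009), np.float64(-0.0127)), (np.float64(-0.0099), np.float64(-0.0119)), (np.float64(-0.0109), np.float64(-0.0111)), (np.float64(-0.0117), np.float64(-0.0102)), (np.float64(-0.0125), np.float64(-0.0092)), (np.float64(-0.0132), np.float64(-0.0082)), (np.float64(-0.0138), np.float64(-0.0071)), (np.float64(-0.0143), np.float64(-0.006)), (np.float64(-0.0148), np.float64(-0.0048)), (np.float64(-0.0151), np.float64(-0.0036)), (np.float64(-0.0153), np.float64(-0.0024)), (np.float64(-0.0155), np.float64(-0.0012)), (np.float64(-0.0155), np.float64(0.0001))]
```

Request:
advance:
  steps:
    - {"aperture":0,"tx":0.001,"ty":-0.002,"tz":-0.002}
    - {"aperture":0}
    - {"aperture":0,"tx":-0.0009,"tz":-0.0155}
    - {"aperture":0,"tx":-0.0021,"tz":-0.0154}
    - {"aperture":0,"tx":-0.0033,"tz":-0.0152}
    - {"aperture":0,"tx":-0.0045,"tz":-0.0148}
    - {"aperture":0}
    - {"aperture":0}

```text
t: 15.55
tool_pos: [0.4785, 0.0146, 0.1371]
orientation: [0.241, 3.132, 0.001]
force: [1.5, 3.6, -0.8]
opening: 0.034
gripper_force: 30.0
```

Run:
```python
from h import *
s=robot.read_state();T=np.array(s['tool_pos']);R=cv2.Rodrigues(np.array(s['orientation']))[0];print(T,s['force'],R.T@(T-[.6594,-.0125,.067]))
shot('scene','c8')
```

```text
[0.47853005 0.0145778  0.13706409] [ 1.45257434  3.61959786 -0.76504914] [ 0.18284131 -0.00089165 -0.07017395]
```

Request:
advance:
  steps:
    - {"aperture":0,"tx":-0.0057,"tz":-0.0144}
    - {"aperture":0,"tx":-0.0068,"tz":-0.0139}
    - {"aperture":0,"tx":-0.0079,"tz":-0.0133}
    - {"aperture":0,"tx":-0.009,"tz":-0.0127}
    - {"aperture":0,"tx":-0.0099,"tz":-0.0119}
    - {"aperture":0,"tx":-0.0109,"tz":-0.0111}
    - {"aperture":0,"tx":-0.0117,"tz":-0.0102}
    - {"aperture":0,"tx":-0.0125,"tz":-0.0092}
    - {"aperture":0}

```text
t: 16.5
tool_pos: [0.5521, 0.0033, 0.2334]
orientation: [-0.241, -3.131, -0.001]
force: [-1.5, 5.0, 2.2]
opening: 0.0335
gripper_force: 30.0
```

Run:
```python
from h import *
s=robot.read_state();T=np.array(s['tool_pos']);R=cv2.Rodrigues(np.array(s['orientation']))[0];v=R.T@(T-[.6594,-.0125,.070]);print(T,s['force'],v,np.hypot(v[0],v[2]),np.arctan2(-v[2],v[0]))
```

```text
[0.55208931 0.00326864 0.2333675 ] [-1.45365683  5.04650377  2.23474412] [ 0.10868515 -0.00072258 -0.16321823] 0.19609347699194352 0.9833326218259905
```

Request:
advance:
  steps:
    - {"aperture":0,"tx":-0.0132,"ty":0.0005,"tz":-0.0082}
    - {"aperture":0,"tx":-0.0138,"ty":0.0005,"tz":-0.0071}
    - {"aperture":0,"tx":-0.0143,"tz":-0.006}
    - {"aperture":0,"tx":-0.0148,"tz":-0.0048}
    - {"aperture":0,"tx":-0.0151,"tz":-0.0036}
    - {"aperture":0,"tx":-0.0153,"tz":-0.0024}
    - {"aperture":0,"tx":-0.0155,"tz":-0.0012}
    - {"aperture":0,"tx":-0.009}
    - {"aperture":0}
    - {"aperture":0}
    - {"aperture":0}

```text
t: 17.6
tool_pos: [0.662, -0.0136, 0.2677]
orientation: [0.242, 3.13, -0.001]
force: [1.7, 1.1, 6.0]
opening: 0.0335
gripper_force: 30.0
```

Run:
```python
from h import *
s=robot.read_state();T=np.array(s['tool_pos']);R=cv2.Rodrigues(np.array(s['orientation']))[0];v=R.T@(T-[.6594,-.0125,.070]);print(T,s['force'],v,np.hypot(v[0],v[2]),np.arctan2(-v[2],v[0]))
shot('scene','c9');shot('side','s9')
```

```text
[ 0.66198719 -0.01358731  0.26772383] [1.7481945  1.05286887 5.97035689] [-0.00311598 -0.00080155 -0.19771757] 0.19774212472417846 1.5865547749464293
```

Request:
advance:
  steps:
    - {"aperture":0.06}
    - {"aperture":0.06}
    - {"aperture":0.06}
    - {"aperture":0.06,"tz":-0.03}
    - {"aperture":0.06,"tz":-0.03}
    - {"aperture":0.06,"tx":0.04}
    - {"aperture":0.06,"tx":0.04}
    - {"aperture":0.06}
    - {"aperture":0.06}
    - {"aperture":0.06}

```text
t: 18.7
tool_pos: [0.5833, -0.0011, 0.3273]
orientation: [0.242, 3.131, -0.0]
force: [1.0, -0.5, -0.7]
opening: 0.06
gripper_force: 0.0
```

```bash
python3 -c "
from h import *
shot('wrist','w10')"
```

Request:
advance:
  steps:
    - {"aperture":0.06,"tx":0.04,"ty":-0.03}
    - {"aperture":0.06,"ty":-0.02}
    - {"aperture":0.06}
    - {"aperture":0.06}

```text
t: 19.15
tool_pos: [0.5364, -0.0445, 0.3274]
orientation: [0.243, 3.131, 0.0]
force: [0.1, -0.4, 0.2]
opening: 0.0601
gripper_force: 0.0
```

```bash
python3 -c "
from h import *
shot('wrist','w11');shot('side','s11')
cv2.imwrite('pics/w1011.png',cv2.hconcat([cv2.imread('pics/w10.png')[:,80:480],cv2.imread('pics/w11.png')[:,80:480]]))"
```

```text
(no output)
```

View pics/w1011.png

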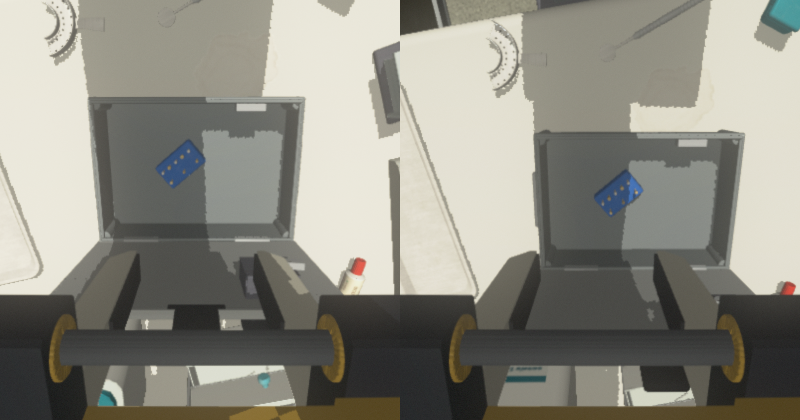

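Both views look into the open box, with the lid standing upright at the bottom. The blue bur block is at full-image (260,163) in w10 and (298,192) in w11, its long axis tilted about 40 degrees in the image.

Run:
```python
from h import *
U={}
for t in ('w10','w11'):
    c=load(t);h=cv2.cvtColor(c['image'],cv2.COLOR_RGB2HSV)
    m=cv2.inRange(h,(105,110,40),(125,255,255));m=cv2.morphologyEx(m,cv2.MORPH_CLOSE,np.ones((7,7)));n,l,s,ce=cv2.connectedComponentsWithStats(m)
    i=[k for k in range(1,n) if s[k,4]>300 and s[k,1]<280];i=max(i,key=lambda k:s[k,4]);print(t,s[i],ce[i])
    p=cv2.findContours((l==i).astype(np.uint8),0,1)[0][0][:,0].astype(float)
    q=np.array([onz(c,x,.029)[:2] for x in p]);r=cv2.minAreaRect((q*1000).astype(np.float32));print(r,(cv2.boxPoints(r)).round(1).tolist())
    ap=cv2.approxPolyDP(p.astype(np.float32)[:,None],4,True)[:,0];print(ap.tolist());U[t]=(c,ce[i])
print(tri(U['w10'],U['w11']))
# tray: bright region on left; sample
a=load('w10')['image'];print(a[250,80:130].tolist()[::10])
s=robot.read_state();print(s['tool_pos'],s['q'])
```

```text
w10 [ 236  141   49   47 1158] [260.18566494 163.70725389]
((567.6270751953125, -20.47716522216797), (34.67860412597656, 56.73468780517578), 31.654558181762695) [[538.0, -5.400000095367432], [567.7999877929688, -53.70000076293945], [597.2999877929688, -35.5], [567.5, 12.800000190734863]]
[[269.0, 141.0], [236.0, 168.0], [252.0, 187.0], [284.0, 160.0]]
w11 [ 275  172   48   44 1109] [298.16862038 193.39855726]
((566.8748779296875, -20.600059509277344), (35.969703674316406, 56.96083450317383), 30.164337158203125) [[537.0, -5.0], [565.5999755859375, -54.29999923706055], [596.7000122070312, -36.20000076293945], [568.0999755859375, 13.100000381469727]]
[[306.0, 172.0], [275.0, 196.0], [289.0, 215.0], [322.0, 190.0]]
(array([ 0.56777713, -0.02029366,  0.02467172]), [np.float64(4.07288997729966e-05), np.float64(4.072889977308664e-05)])
[[236, 233, 221], [234, 230, 217], [231, 227, 214], [224, 220, 204], [235, 232, 220]]
[ 0.5364373  -0.04378576  0.32737507] [-1.76980216e-01 -5.78676133e-02  1.52454362e+00  4.01993263e-04
  1.67404823e+00 -1.59408695e+00]
```

Request:
advance:
  steps:
    - {"aperture":0.076,"spin":-0.15}
    - {"aperture":0.076,"spin":-0.15}
    - {"aperture":0.076,"spin":-0.15}
    - {"aperture":0.076,"spin":-0.15}
    - {"aperture":0.076,"spin":-0.093}
    - {"aperture":0.076}
    - {"aperture":0.076}

```text
t: 19.95
tool_pos: [0.5359, -0.0437, 0.327]
orientation: [-0.833, 3.029, 0.0]
force: [0.2, -0.0, 0.2]
opening: 0.0762
gripper_force: 0.0
```

Run:
```python
from h import *
s=robot.read_state();T=np.array(s['tool_pos']);R=cv2.Rodrigues(np.array(s['orientation']))[0]
print(np.arctan2(R[1,1],R[0,1]),R.T@(np.array([.5613,-.0241,.12])-T),s['q'])
c=load('w10');g=cv2.cvtColor(c['image'],cv2.COLOR_RGB2GRAY);print(g[225:262,250].tolist())
ex=np.array([np.cos(-.153),np.sin(-.153)]);B=np.array([.5613,-.0241])
for v in (236,238,240,242): print(v,(onz(c,(250,v),.067)[:2]-B)@ex, (onz(c,(360,v),.067)[:2]-B)@ex)
```

```text
2.1077566801279835 [-0.03176879  0.00383638  0.20705644] [-1.76714574e-01 -5.86147048e-02  1.52584544e+00  9.51626602e-05
  1.67416646e+00 -2.28446143e+00]
[66, 66, 66, 67, 66, 66, 67, 66, 67, 66, 66, 67, 67, 77, 90, 88, 83, 80, 78, 80, 79, 79, 80, 80, 78, 79, 78, 81, 79, 79, 79, 79, 79, 78, 79, 78, 78]
236 0.08988123668340656 0.08991544888441753
238 0.09256074423440795 0.09259724591703629
240 0.09525008541977419 0.09528889399144128
242 0.09794932682255965 0.09799045991696899
```

Request:
advance:
  steps:
    - {"aperture":0.076,"tx":-0.0318,"ty":0.0038}
    - {"aperture":0.076}
    - {"aperture":0.076,"tz":0.04}
    - {"aperture":0.076,"tz":0.04}
    - {"aperture":0.076,"tz":0.04}
    - {"aperture":0.076,"tz":0.04}
    - {"aperture":0.076,"tz":0.04}
    - {"aperture":0.076}
    - {"aperture":0.076}
    - {"aperture":0.076}

```text
t: 20.95
tool_pos: [0.5626, -0.0249, 0.13]
orientation: [-0.835, 3.025, -0.003]
force: [0.2, -0.3, 0.2]
opening: 0.0758
gripper_force: 0.0
```

Run:
```python
from h import *
s=robot.read_state();T=np.array(s['tool_pos']);R=cv2.Rodrigues(np.array(s['orientation']))[0]
print(np.arctan2(R[1,1],R[0,1]),R.T@(np.array([.5613,-.0241,.037])-T),s['force'])
```

```text
2.1094555360206857 [0.00099317 0.00155746 0.09302065] [ 0.24512721 -0.31529548  0.24990907]
```

Request:
advance:
  steps:
    - {"aperture":0.076,"tx":0.001,"ty":0.001,"tz":0.03}
    - {"aperture":0.076,"tz":0.03}
    - {"aperture":0.076,"tz":0.02}
    - {"aperture":0.076,"tz":0.01}
    - {"aperture":0.076,"tz":0.003}
    - {"aperture":0.076}
    - {"aperture":0.076}

```text
t: 21.65
tool_pos: [0.5608, -0.0244, 0.0358]
orientation: [-0.836, 3.026, -0.002]
force: [0.4, 0.6, 0.7]
opening: 0.0761
gripper_force: 0.0
```

Request:
advance:
  steps:
    - {"aperture":0.0}
    - {"aperture":0.0}
    - {"aperture":0.0}
    - {"aperture":0.0}
    - {"aperture":0.0}
    - {"aperture":0.0}
  grip_n: 20

```text
t: 22.25
tool_pos: [0.5599, -0.0244, 0.0346]
orientation: [-0.836, 3.027, -0.001]
force: [-1.1, -1.8, 5.7]
opening: 0.0583
gripper_force: 20.0
```

Request:
advance:
  steps:
    - {"aperture":0,"tz":-0.01}
    - {"aperture":0,"tz":-0.03}
    - {"aperture":0,"tz":-0.04}
    - {"aperture":0,"tz":-0.04}
    - {"aperture":0,"tz":-0.04}
    - {"aperture":0,"tz":-0.04}
    - {"aperture":0,"tz":-0.04}
    - {"aperture":0,"tz":-0.02}
    - {"aperture":0}
    - {"aperture":0}

```text
t: 23.25
tool_pos: [0.5591, -0.0241, 0.2933]
orientation: [0.837, -3.028, -0.0]
force: [-1.0, 0.2, -2.0]
opening: 0.0576
gripper_force: 20.0
```

Run:
```python
from h import *
w0=load('wrist0')
# tray rim guess from first wrist view (lower edge)
for u in ((130,385),(355,375),(345,375)): print(onz(w0,u,.014))
s=robot.read_state();R=cv2.Rodrigues(np.array(s['orientation']))[0];T=np.array(s['tool_pos']);print(T,R.round(3).tolist())
side,sc=shot('side','s12'),shot('scene','c12')
print(tri((sc,(365,183)),(side,(308,160))))
```

```text
[ 0.40056315 -0.27471784  0.014     ]
[ 0.7002111  -0.25641448  0.014     ]
[ 0.68701904 -0.25637949  0.014     ]
[ 0.55913698 -0.02412344  0.29329439] [[-0.858, -0.514, -0.0], [-0.514, 0.858, 0.0], [0.0, 0.0, -1.0]]
(array([ 0.53917562, -0.31784217,  0.00782565]), [np.float64(3.659112221918167e-05), np.float64(3.659112221921454e-05)])
```

Request:
advance:
  steps:
    - {"aperture":0,"tx":0.015,"ty":-0.022}
    - {"aperture":0,"tx":0.0263,"ty":-0.0386}
    - {"aperture":0,"tx":0.0263,"ty":-0.0386}
    - {"aperture":0,"tx":0.0263,"ty":-0.0386}
    - {"aperture":0,"tx":0.0263,"ty":-0.0386}
    - {"aperture":0,"tx":0.0263,"ty":-0.0386}
    - {"aperture":0,"tx":0.0263,"ty":-0.0386}
    - {"aperture":0,"tx":0.011,"ty":-0.016}

```text
t: 24.15
tool_pos: [0.5535, -0.3281, 0.2906]
orientation: [0.749, -3.028, 0.024]
force: [-0.0, -0.4, -1.1]
opening: 0.0578
gripper_force: 20.0
```

Request:
advance:
  steps:
    - {"aperture":0,"spin":0.15}
    - {"aperture":0,"spin":0.15}
    - {"aperture":0,"spin":0.15}
    - {"aperture":0,"spin":0.15}
    - {"aperture":0,"spin":0.15}
    - {"aperture":0,"spin":0.15}
    - {"aperture":0,"spin":0.15}
    - {"aperture":0,"spin":0.15}
    - {"aperture":0,"spin":0.15}
    - {"aperture":0,"spin":0.15}
    - {"aperture":0,"spin":0.15}
    - {"aperture":0,"spin":0.15}
    - {"aperture":0,"spin":0.15}
    - {"aperture":0,"spin":0.15}
    - {"aperture":0}
    - {"aperture":0}

```text
t: 25.75
tool_pos: [0.5546, -0.3248, 0.2926]
orientation: [2.257, 2.179, -0.04]
force: [0.5, -0.5, -0.9]
opening: 0.0579
gripper_force: 20.0
```

Run:
```python
from h import *
c=shot('wrist','w13');g=cv2.GaussianBlur(cv2.cvtColor(c['image'],cv2.COLOR_RGB2GRAY),(3,3),0)
for u in (150,230,330,420):
    p=[(v,int(g[v,u])) for v in range(0,300,4)];print(u,[b for a,b in p])
ms=cv2.imread('pics/side0.png')[130:190,250:360];mm=cv2.resize(ms,None,fx=3,fy=3)
print(robot.read_state()['tool_pos'])
```

```text
150 [132, 132, 132, 132, 117, 103, 108, 177, 205, 206, 206, 206, 207, 207, 207, 207, 208, 207, 207, 207, 209, 208, 208, 208, 208, 208, 208, 208, 208, 208, 207, 208, 207, 214, 175, 169, 188, 201, 198, 197, 198, 198, 194, 194, 194, 193, 186, 176, 167, 165, 169, 171, 177, 200, 211, 207, 207, 206, 206, 206, 206, 206, 206, 206, 205, 205, 205, 205, 205, 204, 204, 204, 203, 202, 67]
230 [129, 129, 130, 130, 130, 130, 131, 131, 132, 132, 133, 134, 134, 135, 139, 206, 206, 206, 207, 207, 207, 208, 208, 208, 208, 208, 208, 208, 208, 208, 209, 202, 173, 179, 199, 201, 200, 203, 205, 204, 201, 200, 202, 200, 203, 213, 216, 219, 221, 222, 199, 186, 202, 211, 208, 208, 208, 207, 207, 207, 206, 206, 206, 194, 73, 71, 69, 69, 74, 76, 74, 72, 73, 76, 79]
330 [129, 129, 129, 129, 129, 129, 129, 130, 129, 129, 129, 129, 129, 130, 129, 130, 130, 130, 131, 131, 131, 131, 131, 132, 132, 133, 133, 133, 130, 122, 123, 135, 189, 200, 201, 202, 202, 206, 207, 207, 206, 208, 212, 213, 212, 215, 214, 207, 183, 186, 210, 209, 209, 209, 208, 209, 208, 208, 208, 208, 207, 207, 207, 205, 165, 82, 69, 67, 72, 75, 74, 72, 72, 71, 70]
420 [132, 132, 132, 150, 204, 205, 205, 204, 205, 204, 166, 133, 132, 132, 133, 132, 132, 131, 131, 131, 131, 131, 131, 131, 131, 131, 131, 130, 130, 130, 131, 130, 130, 130, 130, 131, 130, 130, 130, 130, 130, 130, 131, 130, 131, 131, 131, 131, 132, 132, 133, 133, 132, 134, 134, 141, 185, 206, 174, 143, 142, 139, 137, 157, 206, 207, 207, 207, 207, 206, 206, 206, 206, 204, 71]
[ 0.55466974 -0.32499364  0.29290755]
```

View pics/w13.png

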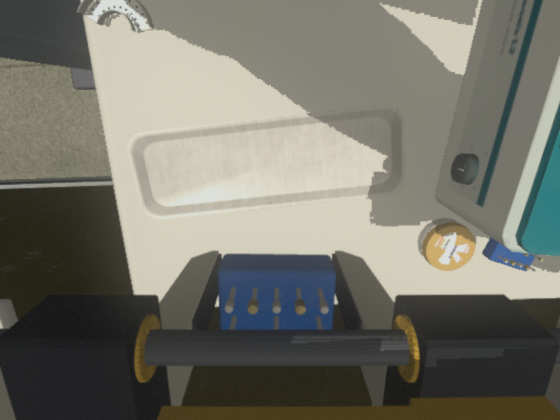

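Tray outline in w13: outer corners at about (134,133), (394,113), (398,190) and (150,214), centre near (268,163). The block is held level in the jaws at (277,290).

Run:
```python
from h import *
c=load('w13');P=[(134,133),(394,113),(398,190),(150,214)]
Q=np.array([onz(c,p,.012)[:2] for p in P]);print(Q.round(3).tolist(),Q.mean(0),[np.linalg.norm(Q[i]-Q[(i+1)%4]).round(3) for i in range(4)])
for u in (200,268,330):
    print(u,[onz(c,(u,v),.012)[:2].round(3).tolist() for v in {200:(127,211),268:(122,205),330:(117,200)}[u]])
s=robot.read_state();print(cv2.Rodrigues(np.array(s['orientation']))[0].round(3).tolist(),s['q'],s['dq'].__class__,np.array(s['dq']).round(3))
sd,sc=load('s12'),load('c12');print('tray ctr proj',proj(sd,[*Q.mean(0),.002]),proj(sc,[*Q.mean(0),.002]))
```

```text
[[0.377, -0.274], [0.689, -0.261], [0.7, -0.355], [0.381, -0.378]] [ 0.53660293 -0.31699171] [np.float64(0.312), np.float64(0.095), np.float64(0.32), np.float64(0.104)]
200 [[0.458, -0.27], [0.447, -0.376]]
268 [[0.54, -0.267], [0.535, -0.37]]
330 [[0.613, -0.263], [0.615, -0.366]]
[[0.035, 0.999, -0.015], [0.999, -0.036, -0.021], [-0.021, -0.014, -1.0]] [-0.59547906  0.23429161  1.2775186  -0.02575772  1.6305124  -0.56139555] <class 'numpy.ndarray'> [-0.003 -0.004 -0.007 -0.001  0.001  0.013]
tray ctr proj [308.49282444 161.23745277] [365.30707102 184.75036541]
```

Request:
advance:
  steps:
    - {"aperture":0}
    - {"aperture":0}
    - {"aperture":0}

```text
t: 26.1
tool_pos: [0.5548, -0.3256, 0.2939]
orientation: [2.26, 2.172, -0.039]
force: [-0.5, 0.8, 0.7]
opening: 0.0581
gripper_force: 20.0
```

```bash
python3 -c "
from h import *
s=robot.read_state();print(cv2.Rodrigues(np.array(s['orientation']))[0].round(3).tolist())"
```

```text
[[0.04, 0.999, -0.014], [0.999, -0.04, -0.022], [-0.022, -0.013, -1.0]]
```

Run:
```python
from h import *
s=robot.read_state();T=np.array(s['tool_pos']);R=cv2.Rodrigues(np.array(s['orientation']))[0]
for z in (.06,.031): print(R.T@(np.array([.537,-.311,z])-T))
```

```text
[ 0.01911723 -0.01534954  0.23371565]
[ 0.01976589 -0.01497408  0.26270596]
```

Request:
advance:
  steps:
    - {"aperture":0,"tx":0.0191,"ty":-0.0153}
    - {"aperture":0,"tz":0.03}
    - {"aperture":0,"tz":0.04}
    - {"aperture":0,"tz":0.04}
    - {"aperture":0,"tz":0.04}
    - {"aperture":0,"tz":0.04}
    - {"aperture":0,"tz":0.03}
    - {"aperture":0,"tz":0.0137}
    - {"aperture":0}
    - {"aperture":0}
    - {"aperture":0}

```text
t: 27.2
tool_pos: [0.5387, -0.3121, 0.0627]
orientation: [2.259, 2.169, -0.038]
force: [-0.3, 0.2, -0.2]
opening: 0.0579
gripper_force: 20.0
```

Run:
```python
from h import *
s=robot.read_state();T=np.array(s['tool_pos']);R=cv2.Rodrigues(np.array(s['orientation']))[0]
print(T,R.round(3).tolist(),R.T@(np.array([.537,-.311,.031])-T),s['force'])
```

```text
[ 0.53867097 -0.31208825  0.06270606] [[0.04, 0.999, -0.01], [0.999, -0.041, -0.024], [-0.025, -0.009, -1.0]] [ 0.00179913 -0.00141346  0.03168621] [-0.27490946  0.2420127  -0.19593207]
```

Request:
advance:
  steps:
    - {"aperture":0,"tz":0.012}
    - {"aperture":0,"tz":0.01}
    - {"aperture":0,"tz":0.005}
    - {"aperture":0,"tz":0.003}
    - {"aperture":0,"tz":0.001}
    - {"aperture":0}
    - {"aperture":0}

```text
t: 27.9
tool_pos: [0.5364, -0.3119, 0.0296]
orientation: [2.262, 2.172, -0.04]
force: [-4.2, 1.0, 7.6]
opening: 0.0577
gripper_force: 20.0
```

Request:
advance:
  steps:
    - {"aperture":0.06,"tz":-0.001}
    - {"aperture":0.063}
    - {"aperture":0.068}
    - {"aperture":0.074}
    - {"aperture":0.074}
    - {"aperture":0.074,"tz":-0.005}
    - {"aperture":0.074,"tz":-0.02}
    - {"aperture":0.074,"tz":-0.04}
    - {"aperture":0.074,"tz":-0.04}
    - {"aperture":0.074,"tz":-0.04}
    - {"aperture":0.074,"tz":-0.04}
    - {"aperture":0.074,"tz":-0.04}
    - {"aperture":0.074,"tx":-0.04}
    - {"aperture":0.074,"tx":-0.02}
    - {"aperture":0.074}
    - {"aperture":0.074}
    - {"aperture":0.074}
    - {"aperture":0.074}

```text
t: 29.7
tool_pos: [0.5375, -0.3657, 0.2561]
orientation: [2.261, 2.173, -0.039]
force: [-0.8, -1.1, 0.7]
opening: 0.0735
gripper_force: 0.0
```

Run:
```python
from h import *
def blue(c):
    h=cv2.cvtColor(c['image'],cv2.COLOR_RGB2HSV);m=cv2.morphologyEx(cv2.inRange(h,(105,110,40),(125,255,255)),cv2.MORPH_CLOSE,np.ones((7,7)))
    n,l,s,ce=cv2.connectedComponentsWithStats(m);return [(s[i].tolist(),ce[i].round(1).tolist(),(l==i).astype(np.uint8)) for i in range(1,n) if s[i,4]>60]
c=shot('wrist','w14')
for s,ce,m in blue(c):
    p=cv2.findContours(m,0,1)[0][0][:,0].astype(float);q=np.array([onz(c,x,.024)[:2] for x in p]);print('wrist',s,ce,cv2.minAreaRect((q*1000).astype(np.float32)))
sc,sd=shot('scene','c14'),shot('side','s14')
for n,k in (('scene',sc),('side',sd)):
    print(n,'expect',proj(k,[.537,-.32,.02]),[(a,b) for a,b,_ in blue(k) if abs(b[0]-proj(k,[.537,-.32,.02])[0])<40])
# lid: dark tab / edges: project the key head & upright tab
y=-.153;ex=np.array([np.cos(y),np.sin(y)]);ey=np.array([-np.sin(y),np.cos(y)]);h=np.array([.6594,-.0125])
for n,k in (('scene',sc),('side',sd)):
    t0=np.array([*h,.067+.194]);kx=h+.0592*ey+.037*ex
    print(n,'tab',proj(k,t0),'lid corner L',proj(k,[*(h+.12*ey),.237]),'key head',proj(k,[*kx,.067+.131]))
print(robot.read_state()['tool_pos'],robot.read_state()['force'])
```

```text
wrist [250, 124, 52, 32, 1600] [275.8, 139.4] ((532.6072998046875, -323.4893493652344), (32.76108932495117, 54.54475021362305), 87.79373168945312)
wrist [519, 211, 41, 40, 1114] [541.6, 230.0] ((842.46826171875, -438.3778381347656), (34.8351936340332, 58.79899978637695), 70.0516586303711)
scene expect [366.16764901 179.97221989] [([359, 178, 16, 9, 95], [366.8, 182.1])]
side expect [308.68199564 157.54427151] [([303, 155, 13, 7, 68], [309.3, 158.0])]
scene tab [280.05415955 129.67612035] lid corner L [246.47148073 146.95726833] key head [257.72496507 150.50470418]
side tab [263.67725675 149.52797863] lid corner L [250.65268318 174.15487846] key head [248.51892166 170.46749854]
[ 0.53752461 -0.36602727  0.25628516] [-0.37854893 -0.55349487  0.06477325]
```

Run:
```python
from h import *
for n,(u,v) in (('c14',(280,130)),('s14',(264,150)),('c9',(280,130)),('s9',(264,150))):
    c=load(n);g=cv2.cvtColor(c['image'],cv2.COLOR_RGB2GRAY);x0,y0=u-14,v-14;m=(g[y0:y0+28,x0:x0+28]<70).astype(np.uint8)
    k,l,s,ce=cv2.connectedComponentsWithStats(m);print(n,[(s[i].tolist(),(ce[i]+[x0,y0]).round(1).tolist()) for i in range(1,k) if s[i,4]>6])
```

```text
c14 [([0, 0, 24, 7, 95], [274.2, 117.9]), ([11, 10, 9, 15, 117], [281.0, 132.7])]
s14 [([10, 4, 4, 5, 17], [261.6, 142.1]), ([13, 9, 6, 13, 48], [265.7, 151.0])]
c9 [([0, 0, 2, 7, 11], [266.4, 118.6]), ([11, 0, 10, 26, 182], [281.4, 129.7])]
s9 [([0, 0, 26, 28, 302], [265.8, 148.8])]
```

The tab blob is within 3 px of where an upright lid would put it in both cameras. The block lies flat inside the tray, and the gripper touches nothing. Handing in.

```bash
python3 -c "
from h import *
s,d=load('c14'),load('s14');print(tri((s,(281,132.7)),(d,(265.7,151))))
print(robot.close_job())"
```

```text
(array([ 0.65204187, -0.01026655,  0.25534779]), [np.float64(0.0015895075562264423), np.float64(0.0015895075562263525)])
the job is handed in; nothing more can be done
None
```

I handed the job in after about 30 s of robot time: the round key is home, turned to its stop and left in the lock, the lid stands upright by itself, and the bur block sits upright in the tray. I gripped the block across its long side, because gripping it across x would have hit the open lid's lock.

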